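# Shift the slab roller's H-gate lever to the ring gear

### The arm

A 6-joint arm with a two-finger parallel gripper is mounted at the origin on the work surface. World frame = base frame: x ahead of the robot, y to its left, z up, the work surface at z = 0. Lengths are in m, angles in rad, forces in N, time in s.
With the tool pointing down it reaches from about 0.425 to 0.925 m from the base axis. Payload 12.5 kg.
Tool frame: the origin (TCP) lies on the centre line of the jaws, within the pads' length; the fingertips stand 22 mm ahead of it and the grasp point (between the pads) lies 3 mm ahead of it; z points along the fingers, y is the line along which they close (so a half turn about z gives the same grasp; the last joint's range is limited). The gripper opens to 85 mm and grips with 20 to 120 N. Pads are 22 mm wide; open, the fingers measure 114 mm over their backs; the gripper's body (76 mm by 85 mm) begins 54 mm behind the grasp point. The pads swing forward as they close: fully open they stand 13 mm farther back than shut.
Start: joints at [-1.418, 0.491, 1.559, -0, 1.092, -0.106], TCP at [0.16, -0.604, 0.253] pointing down, gripper open.
Joint ranges: [-3.1, 3.1], [-0.84, 2.19], [0.05, 2.79], [-1.13, 4.28], [0.06, 2.93], [-2.69, 2.69]. Speed limits (rad/s): [2.22, 2.22, 2.79, 3.14, 3.14, 3.14].

### API

Orientations are given as [roll, pitch, yaw] about the fixed x, y, z axes, in that order (R = Rz(yaw) Ry(pitch) Rx(roll)).
In Python, from workcell import bot gives the robot as it stands.
- The arm moves only by the tool servo_tool, never from a script. Its argument "plan" is one flat list of numbers, 4 for each row, row after row: the shift along the tool's x, y, z in m, then the turn about the tool's z in degrees. In form: [x, y, z, yaw, x, y, z, yaw, ...]. A call has 1 to 20 rows; each row shifts and turns the commanded pose from where the row before left it, along the tool's axes as they then stand; what a row does not reach is not made up. A row lasts 1/10 s, in which the tool goes at most 50 mm and 8.59 degrees, less where a joint would pass 70% of its speed; a pose out of reach is approached as far as the arm can. A call is refused whole if a number of a shift passes 0.05 or a number of a turn 8.59, either way. A call with a gripper value outside its range is refused whole. "claw" is the closure, from -1 (fully open) to 1 (shut), set as the call begins (left out, the last holds). The fingers move at their own pace and stop on an object; "force" is the grip in N (left out, the last holds). Time passes only in rows, so rows that do not move let the fingers close. It gives the time, the measured TCP pose, the force, the opening and the grip force at its end, in the units of the state.
- bot.observe(): the state, without advancing time (a new reading comes with each control period).
- bot.grab_frame(name): name is "side" or "top"; returns the picture (480x640x3 uint8, blue, green, red); there is no depth.
- bot.get_calibration(name): a dict with "fx", "fy", "cx", "cy" (pixels), "cam_to_world" (4x4, takes a point from camera to world coordinates). Camera axes: x right, y down, z forward; pixel columns grow to the right and rows downward; lengths in m; the calibration is good to about 2 mm. A picture is of the moment at which its call begins. get_calibration takes no time and is no camera call.
- bot.close_job(): hands the job in; it is judged then, once.
The state is a dict: "time_s": time; "joint_pos": joint angles; "qvel": joint speeds; "joint_efforts": joint torques, N m; "position": TCP position; "tcp_rot": TCP orientation; "ft_force": force on the tool from outside, world axes, zero at the start; "wrist_torque": the same for the moment, N m; "finger_gap": opening from 0.0 (shut) to 1.0 (fully open); "grip_force": force on a finger pad.
Only numpy, scipy, OpenCV 4.12 (cv2) and the standard library are available. Lean on these libraries where they do the work, as an engineer would, in place of code of your own. Each camera call takes 0.05 s, during which the arm holds its last target. There are 200 camera calls.

### The job

Push the slab roller's gear lever through its H-shaped gate into the end of the slot marked by the plate with the raised ring, fully home against the end of that slot, then move away and leave it there. Only push it, gently, with the fingers: never grip it or ram it, and leave the pots, tools and other things around it where they are.

Things in the scene. Friction and masses are not known exactly. Their poses are not given: they have to be found in the camera images.
- drive_box: Slab roller's blue drive box, fixed, 170 mm (x) by 190 mm (y). Origin at table level under the gate's centre; x points away from the robot to the rollers, y left, z up (turned about z up to 0.4 rad). Its top, an aluminium gate plate, is 120 mm above the table. Behind it (x 85 to 160 mm) a deck 100 mm high, then rollers and frame not above 85 mm.
- gate (a point): Centre of the H opening, on the gate plate's top, axes as the box. Two slots along x with centre lines at y = -18 and +18 mm, each 14 mm wide, ending at x = -29 and +29 mm, joined in the middle (x = 0) by a crossing channel 18 mm wide along y. The tongues between the slots are 22 mm wide with round noses at the crossing.
- selector: Upright gear lever: steel stem, 10 mm diameter, with a black knob, 32 mm diameter, 45 mm tall, 150 to 195 mm along the stem (top about 215 mm above the table). Origin at its pivot 20 mm above the table under the gate's centre; z along the stem. It tilts two ways, stays where left (no spring, about 2 to 5 N at the knob moves it); the H opening's solid edges stop the stem.
- knob_mid (a point): Middle of the knob, on the stem's axis, 175 mm from the pivot, about 193 mm above the table. In the box's frame x = about -40 or +40 mm with the lever at the end of a slot, 0 in the crossing; y = about -31 or +31 mm in the right or left slot. The slot ends are hard stops: slow down and stop pushing once it is home; over 36 N on the lever is too rough.
- lever_along (a joint): Lever's tilt along the slots, rad: 0 at the crossing, positive = knob towards the box's +x (away from the robot). About +0.23 or -0.23 with the stem against a slot's end. Knob middle in the box's frame: x = 175 mm * cos(lever_across) * sin(lever_along).
- lever_across (a joint): Lever's tilt across the slots, rad: about -0.18 in the right slot (box's -y), +0.18 in the left slot (+y), with about 0.02 rad of play. Knob middle in the box's frame: y = 175 mm * sin(lever_across). It starts in the right slot, anywhere along it.
- ring_plate: White plate 46 x 46 x 3 mm, flat on the gate plate beside one end of a slot, with a raised black symbol 3 mm high: an open RING, 40 mm across. Origin under its centre. It lies at y = +62 mm and at either x = +50 or x = -50 mm in the box's frame, and marks the end of the left-hand slot on that same x side (the wanted place).
- bar_plate: White plate 46 x 46 x 3 mm, flat on the gate plate beside one end of a slot, with a raised black symbol 3 mm high: a straight bar 38 x 9 mm along x. At y = +62 mm, at the opposite x of the ring's; marks the other end of the left-hand slot. Origin under its centre.
- dots_plate: White plate 46 x 46 x 3 mm, flat on the gate plate beside one end of a slot, with a raised black symbol 3 mm high: two dots side by side. At x = +50, y = -62 mm in the box's frame. Origin under its centre.
- cross_plate: White plate 46 x 46 x 3 mm, flat on the gate plate beside one end of a slot, with a raised black symbol 3 mm high: a diagonal cross. At x = -50, y = -62 mm in the box's frame. Origin under its centre.
- spray_bottle: Bystander: tapered red spray bottle with white trigger head, 72 mm across the foot, 209 mm tall, standing beside the drive box on the robot's left; origin at the centre of its foot.
- glaze_jar: Bystander: closed jar, 60 mm across, 85 mm tall, standing left of the drive box; origin at the centre of its foot.
- water_bowl: Bystander: white bowl, 110 mm across, 50 mm tall, standing right of the drive box; origin at the centre of its foot.
- wood_rib: Bystander: flat wooden shaping rib 50 x 80 x 6 mm lying on the table right of the drive box; origin under its centre.
- modelling_tool: Bystander: flat wooden modelling tool about 200 x 26 x 8 mm lying on the table left of the rollers; origin under the middle of its shaft.
- banding_wheel: Bystander: dark metal turntable on a foot, 180 mm across, 94 mm tall, right of the drive box; origin at the centre of its foot.
- clay_fish: Bystander: dry clay fish about 150 x 55 x 60 mm lying on the turntable; origin under its centre.
- pinch_pot: Bystander: small clay pot, 44 mm across, 36 mm tall, standing on the lower deck (100 mm above the table) just behind the gate; origin at the centre of its foot.

How it is judged:
By the outcome, as a careful person would: the job done as asked, in the order asked, and still so for the second after the job is handed in, with the robot touching nothing.
It also fails if it takes over 42 s, if anything falls off the work surface, if the arm or the gripper's body presses on something with over 40 N, if the wrist force passes 120 N, or if a joint passes its speed limit or range.

## Working session

There is one attempt and no reset: what is moved stays moved. The work goes in short steps, Python scripts to look and compute and a tool call to move; the robot and the scene stay as the last step left them, time stands still between calls to the robot, and variables do not carry over. Pictures are saved under pics/ and viewed, at most 10 in all, crops included, and the job is handed in when it is done.

Besides the shell and the picture viewer there is one more tool, called after "Emit:" as name(argument=value, ...), one argument or row to a line, values as JSON. servo_tool: Moves the arm, as the interface text tells. Its arguments: {"type":"object","properties":{"plan":{"type":"array","items":{"type":"number"}},"claw":{"type":"number"},"force":{"type":"number"}},"required":["plan"]}

```bash
mkdir -p pics; python3 - <<'E'
from workcell import bot
import cv2,numpy as np
for n in("top","side"):
    cv2.imwrite(f"pics/{n}0.png",bot.grab_frame(n)); c=bot.get_calibration(n); print(n,c["fx"],c["cx"],c["cy"],np.round(c["cam_to_world"],3).tolist())
s=bot.observe();print(s["time_s"],s["position"],s["tcp_rot"],s["ft_force"])
E
```

```text
top 601.7051144871365 326.2476940682227 236.88815562499295 [[-0.027, -0.993, 0.111, 0.431], [-1.0, 0.026, -0.011, 0.007], [0.008, -0.112, -0.994, 1.311], [0.0, 0.0, 0.0, 1.0]]
side 570.3332859500554 322.4395193060327 242.4600824699536 [[-0.942, -0.188, 0.279, 0.243], [-0.336, 0.495, -0.801, 0.96], [0.013, -0.848, -0.53, 0.755], [0.0, 0.0, 0.0, 1.0]]
0.1 [ 0.15994819 -0.60399378  0.25277711] [-3.14060399e+00 -1.04707880e-04  2.58812841e-01] [-0.47133698  0.60276365 -0.6492288 ]
```

View pics/top0.png

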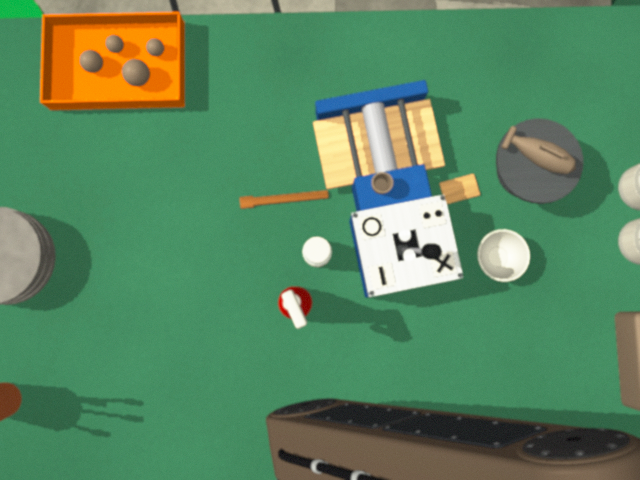

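View pics/side0.png

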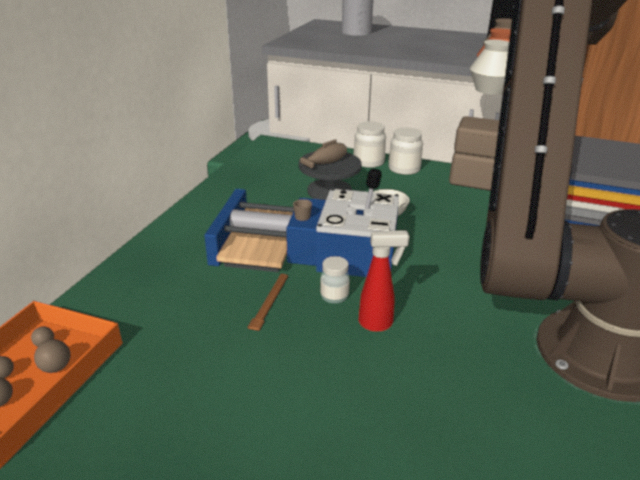

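The top view shows the ring plate at (372,227), far left; the bar at (382,275), dots at (432,215) and cross at (444,259). The knob is at about (432,251), in the right slot near its close end. The side view agrees, with the knob at (373,180).

```bash
cat > h.py <<'E'
from workcell import bot
import cv2,numpy as np
def ray(n,u,v):
    c=bot.get_calibration(n);T=np.array(c["cam_to_world"])
    return T[:3,3],T[:3,:3]@np.array([(u-c["cx"])/c["fx"],(v-c["cy"])/c["fy"],1])
def onz(n,u,v,z):
    o,d=ray(n,u,v);return o+d*(z-o[2])/d[2]
def meet(a,b):
    (o1,d1),(o2,d2)=ray("top",*a),ray("side",*b)
    s=np.linalg.lstsq(np.c_[d1,-d2],o2-o1,rcond=None)[0]
    p,q=o1+d1*s[0],o2+d2*s[1];return (p+q)/2,np.linalg.norm(p-q)
def blobs(im,x0,x1,y0,y1,t=70):
    m=(im.max(2)<t).astype(np.uint8);k=np.zeros_like(m);k[y0:y1,x0:x1]=m[y0:y1,x0:x1]
    n,l,s,c=cv2.connectedComponentsWithStats(k)
    return [(np.round(c[i],1).tolist(),s[i].tolist()) for i in range(1,n) if s[i,4]>8]
E
python3 - <<'E'
from h import *
t=cv2.imread("pics/top0.png");s=cv2.imread("pics/side0.png")
for b in blobs(t,356,458,200,290):print("T",b,onz("top",*b[0],.126).round(4))
for b in blobs(s,320,400,165,235,60):print("S",b)
for n,im,(x,y,w,h) in(("t",t,(340,185,130,120)),("s",s,(300,155,130,100))):
    cv2.imwrite(f"pics/c{n}.png",cv2.resize(im[y:y+h,x:x+w],None,fx=3,fy=3,interpolation=2))
cv2.imwrite("pics/both.png",np.hstack([cv2.imread("pics/ct.png")[:300],cv2.imread("pics/cs.png")]))
E
```

```text
T ([438.3, 212.9], [436, 211, 5, 4, 14]) [ 0.6063 -0.231   0.126 ]
T ([426.4, 215.4], [425, 214, 4, 4, 13]) [ 0.6019 -0.207   0.126 ]
T ([406.5, 241.2], [394, 231, 24, 18, 175]) [ 0.5512 -0.1652  0.126 ]
T ([433.7, 253.6], [422, 245, 29, 26, 267]) [ 0.5252 -0.218   0.126 ]
T ([399.6, 256.1], [398, 253, 4, 7, 21]) [ 0.522  -0.1503  0.126 ]
T ([381.9, 275.6], [380, 268, 5, 16, 27]) [ 0.4844 -0.1139  0.126 ]
S ([355.4, 172.5], [348, 167, 14, 11, 56])
S ([372.3, 178.9], [359, 169, 23, 20, 287])
S ([335.5, 184.0], [320, 179, 35, 14, 276])
S ([382.7, 197.2], [378, 195, 11, 6, 32])
S ([380.2, 223.3], [374, 223, 13, 2, 14])
```

View pics/both.png

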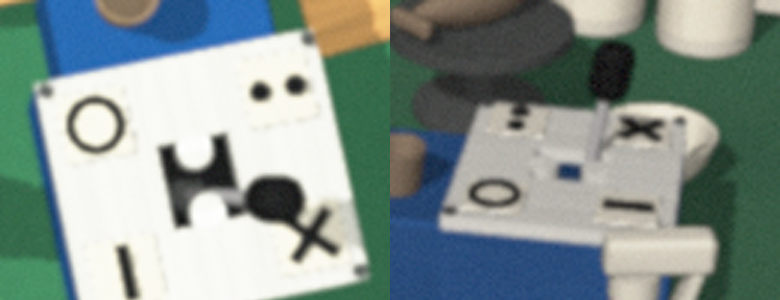

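The crops show the ring at top (372,226.3), bar (382,275.6), cross (445,262.7), and knob at top (431,251.3) and side (374,178.3). The ring is at far left, so x=+50.

```bash
python3 - <<'E'
from h import *
P=np.array([onz("top",u,v,.126)[:2] for u,v in((372,226.3),(381.9,275.6),(432.4,214.2),(445,262.7))])
B=np.array([[50,62],[-50,62],[50,-62],[-50,-62]])/1000
c=P.mean(0);H=(P-c).T@B
a=np.arctan2(H[1,0]-H[0,1],H[0,0]+H[1,1]);R=np.array([[np.cos(a),-np.sin(a)],[np.sin(a),np.cos(a)]])
print("c",c,"yaw",a,"res mm",((P-c-B@R.T)*1000).round(1).tolist())
k,e=meet((431,251.3),(374,178.3));print("knob",k,e,"box",(R.T@(k[:2]-c)*1000).round(1))
s=cv2.imread("pics/side0.png")
for n,p in(("spray", onz("side",376,322,0)),("pot",onz("top",381,180,.13))):print(n,p,R.T@(p[:2]-c))
E
```

```text
c [ 0.54443901 -0.16756205] yaw 0.17791720714973908 res mm [[0.1, -0.1], [0.2, 1.5], [-0.7, 0.7], [0.4, -2.1]]
knob [ 0.52450554 -0.20149028  0.1875214 ] 0.0005344115558399166 box [-25.6 -29.9]
spray [0.4343269  0.06917536 0.        ] [-0.06647613  0.25248802]
pot [ 0.67497982 -0.11872568  0.13      ] [0.13712321 0.02496234]
```

Emit:
servo_tool(
  plan=[0,0,0,4.63,0.015,-0.013,0,0,0.027,-0.024,0,0,0.027,-0.024,0,0,0.027,-0.024,0,0,0.027,-0.024,0,0,0.027,-0.024,0,0,0.027,-0.024,0,0,0.027,-0.024,0,0,0.027,-0.024,0,0,0.027,-0.024,0,0,0.027,-0.024,0,0,0.027,-0.024,0,0,0.027,-0.024,0,0,0.025,-0.02,0,0,0.014,-0.01,0,0,0,0,0,0,0,0,0,0],
  claw=1,
  force=20,
)

```text
time_s: 1.9
position: [0.4731, -0.2109, 0.2531]
tcp_rot: [-3.141, 0.0, 0.18]
ft_force: [-0.4, -0.2, -0.6]
finger_gap: -0.002
grip_force: 0.0
```

```bash
cat >> h.py <<'E'
C=np.array([0.5444,-0.1676]);A=0.178;R=np.array([[np.cos(A),-np.sin(A)],[np.sin(A),np.cos(A)]])
def st():
    s=bot.observe();p=s["position"];print("t",s["time_s"],"box",(R.T@(p[:2]-C)*1000).round(1),"z",round(p[2],4),"rot",np.round(s["tcp_rot"],3),"F",(np.r_[R.T@s["ft_force"][:2],s["ft_force"][2]]).round(1),"gap",s["finger_gap"])
def snap(name):
    t=bot.grab_frame("top")[185:305,330:480];s=bot.grab_frame("side")[125:245,290:440]
    st();cv2.imwrite(f"pics/{name}.png",cv2.resize(np.hstack([t,s]),None,fx=2.6,fy=2.6,interpolation=2))
E
python3 -c "
from h import *
st()"
```

```text
t 1.9 box [-77.9 -30. ] z 0.2531 rot [-3.141  0.     0.18 ] F [-0.4 -0.1 -0.6] gap -0.002247560752691976
```

Lower, then look.

Emit:
servo_tool(
  plan=[0,0,0.015,0,0,0,0.02,0,0,0,0.015,0,0,0,0.006,0,0,0,0,0],
)

```text
time_s: 2.4
position: [0.4727, -0.2119, 0.1969]
tcp_rot: [-3.141, 0.001, 0.177]
ft_force: [-0.1, -0.1, 0.2]
finger_gap: -0.002
grip_force: 0.0
```

```bash
python3 -c "
from h import *
snap('a')"
```

```text
t 2.5 box [-77.8 -31. ] z 0.1979 rot [ 3.141 -0.     0.178] F [-0.3  0.9  0.5] gap 0.0007944110011915937
```

View pics/a.png

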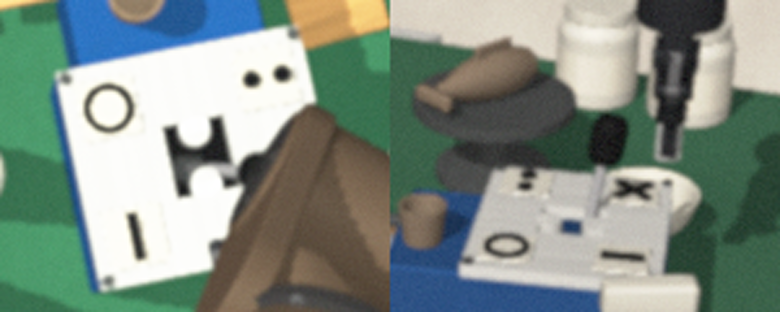

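The side crop shows the closed fingers at (668,100–160), near side of the knob at (608,138), level with it and with a gap. Now push slowly along the slot.

Emit:
servo_tool(
  plan=[0.01,0,0,0,0.006,0,0,0,0.003,0,0,0,0.003,0,0,0,0.003,0,0,0,0.003,0,0,0,0.003,0,0,0,0.003,0,0,0,0.003,0,0,0,0.003,0,0,0,0.003,0,0,0,0.002,0,0,0,0.002,0,0,0,0,0,0,0],
)

```text
time_s: 3.9
position: [0.5199, -0.2031, 0.1973]
tcp_rot: [3.142, -0.0, 0.178]
ft_force: [-3.6, -1.3, 2.7]
finger_gap: -0.002
grip_force: 1.2
```

```bash
cat >> h.py <<'E'
def knob():
    # knob from the side view, on the sphere |k-pivot|=0.175
    s=bot.grab_frame("side");o,d=ray("side",0,0)
    return s
E
python3 -c "
from h import *
snap('b')"
```

```text
t 4.0 box [-30.6 -30.6] z 0.1973 rot [ 3.142 -0.     0.178] F [-2.4  0.2  1.1] gap -0.001911443545011227
```

View pics/b.png

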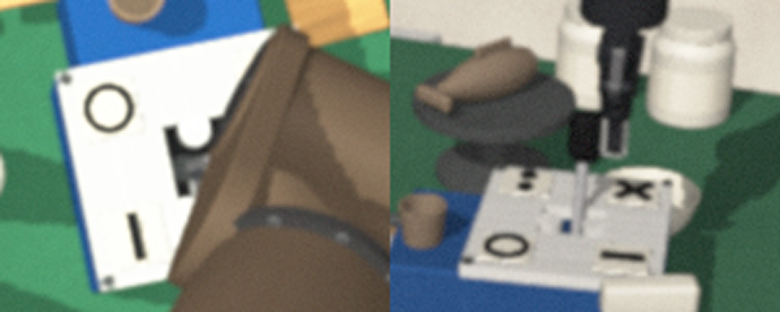

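Contact made (2–3.6 N). The knob in the side view is now at crop (584,136), full image (364.6,177.3). I'll locate it on the lever's sphere.

```bash
python3 - <<'E'
s=open("h.py").read();s=s[:s.index("def knob")]+'''
def ks(u,v):
    # side-view ray; y (box) assumed from each slot / the crossing: point where the ray is at the knob's height
    p=onz("side",u,v,.191);print("knob@z.191",(R.T@(p[:2]-C)*1000).round(1))
    o,d=ray("side",u,v);d=d/np.linalg.norm(d);w=o-np.r_[C,.02];b=w@d;q=b*b-(w@w-.175**2);
    for t in (-b-max(q,0)**.5,-b+max(q,0)**.5):
        p=o+d*t;print("  sphere",(R.T@(p[:2]-C)*1000).round(1),p[2].round(3))
'''
open("h.py","w").write(s)
E
python3 -c "
from h import *
ks(374,178.3);ks(364.6,177.3)"
```

```text
knob@z.191 [-26.3 -22.5]
  sphere [-26.4 -21. ] 0.192
  sphere [ -20.3 -122.2] 0.144
knob@z.191 [ -4.6 -23.7]
  sphere [ -5.1 -17.2] 0.194
  sphere [   3.2 -124.2] 0.143
```

Emit:
servo_tool(
  plan=[0.0025,0,0,0,0.002,0,0,0,0,0,0,0,-0.008,0,0,0,-0.014,0,0,0,0,0.015,0,0,0,0.025,0,0,0,0.01,0,0,0.014,0,0,0,0.02,0,0,0,0.014,0,0,0,0,0,0,0],
)

```text
time_s: 5.2
position: [0.56, -0.2461, 0.197]
tcp_rot: [3.142, -0.0, 0.179]
ft_force: [0.1, 0.2, 0.7]
finger_gap: -0.001
grip_force: 0.0
```

```bash
python3 -c "
from h import *
snap('c')"
```

```text
t 5.3 box [ -0.1 -80. ] z 0.197 rot [-3.141e+00  1.000e-03  1.790e-01] F [-0.2 -0.2  0.3] gap 0.00077512100619286
```

View pics/c.png

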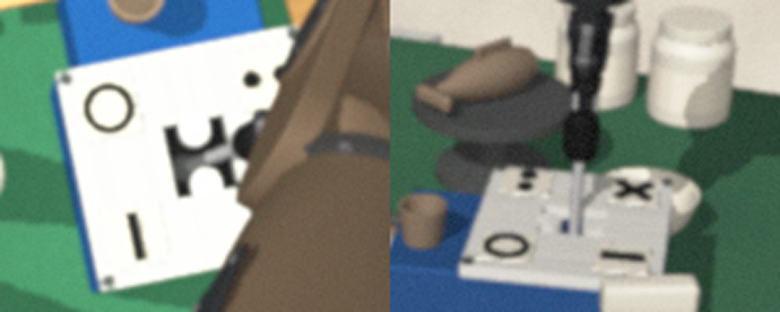

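The stem lies in the crossing (top crop, 215,155), with the knob at side (580,137), which is x ≈ -1 mm. The fingers are to its right. Next, push across.

Emit:
servo_tool(
  plan=[0,-0.008,0,0,0,-0.005,0,0,0,-0.003,0,0,0,-0.003,0,0,0,-0.003,0,0,0,-0.003,0,0,0,-0.003,0,0,0,-0.003,0,0,0,-0.003,0,0,0,-0.003,0,0,0,-0.003,0,0,0,-0.003,0,0,0,-0.003,0,0,0,-0.003,0,0,0,-0.003,0,0,0,-0.003,0,0,0,0,0,0],
)

```text
time_s: 7.0
position: [0.5487, -0.1925, 0.1973]
tcp_rot: [-3.142, 0.0, 0.178]
ft_force: [0.7, -2.0, 1.1]
finger_gap: 0.004
grip_force: 1.2
```

```bash
python3 -c "
from h import *
snap('d')"
```

```text
t 7.1 box [ -0.2 -25.5] z 0.1973 rot [-3.141  0.     0.178] F [-0.3 -1.4  1.2] gap 0.0006521681932966276
```

View pics/d.png

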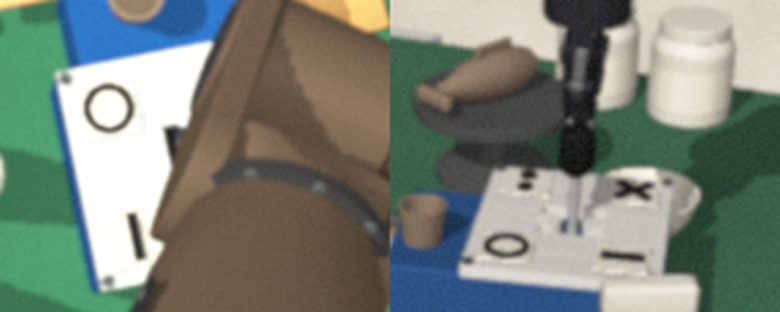

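Knob at side crop (577,149), moving left with 2 N. I'll continue.

Emit:
servo_tool(
  plan=[0,-0.003,0,0,0,-0.003,0,0,0,-0.003,0,0,0,-0.003,0,0,0,-0.003,0,0,0,-0.003,0,0,0,-0.002,0,0,0,-0.002,0,0,0,0,0,0],
)

```text
time_s: 8.0
position: [0.5448, -0.1709, 0.1971]
tcp_rot: [-3.141, 0.0, 0.178]
ft_force: [-0.0, -1.5, 0.1]
finger_gap: 0.003
grip_force: 1.1
```

```bash
python3 -c "
from h import *
ks(361.9,182.3)
s=bot.grab_frame('side');st()
print(blobs(s,335,385,160,212,55))"
```

```text
knob@z.191 [-1.3  3.4]
  sphere [-1.9 10.9] 0.195
  sphere [  10.8 -143.5] 0.12
t 8.05 box [-0.2 -3.5] z 0.1972 rot [-3.141  0.     0.178] F [ 0.3 -1.6  0.7] gap -0.0023486430854465757
[([360.8, 179.4], [353, 160, 16, 38, 407]), ([341.4, 184.4], [335, 180, 17, 9, 100]), ([381.0, 197.3], [378, 195, 7, 5, 17])]
```

Emit:
servo_tool(
  plan=[0,-0.0015,0,0,0,-0.0015,0,0,0,-0.0015,0,0,0,-0.0015,0,0],
)

```text
time_s: 8.45
position: [0.5438, -0.1652, 0.1972]
tcp_rot: [3.142, 0.0, 0.178]
ft_force: [1.6, -2.8, -0.4]
finger_gap: -0.002
grip_force: 1.2
```

Emit:
servo_tool(
  plan=[0,-0.001,0,0,0,-0.001,0,0],
)

```text
time_s: 8.65
position: [0.5435, -0.1635, 0.1973]
tcp_rot: [3.141, -0.0, 0.178]
ft_force: [2.3, -7.4, -3.4]
finger_gap: -0.001
grip_force: 3.0
```

7 N: it is against the left slot's side. Back off and go round behind the knob.

Emit:
servo_tool(
  plan=[0,0.008,0,0,0,0.012,0,0,-0.014,0,0,0,-0.022,0,0,0,-0.014,0,0,0,0,-0.012,0,0,0,-0.022,0,0,0,-0.012,0,0,0,0,0,0],
)

```text
time_s: 9.55
position: [0.4898, -0.1453, 0.1975]
tcp_rot: [-3.142, -0.0, 0.18]
ft_force: [0.9, -0.0, 0.2]
finger_gap: -0.001
grip_force: 0.0
```

```bash
python3 -c "
from h import *
snap('e')"
```

```text
t 9.65 box [-49.6  30.3] z 0.1975 rot [ 3.141e+00 -1.000e-03  1.790e-01] F [ 0.3  0.1 -0.3] gap 0.003183183824696849
```

View pics/e.png

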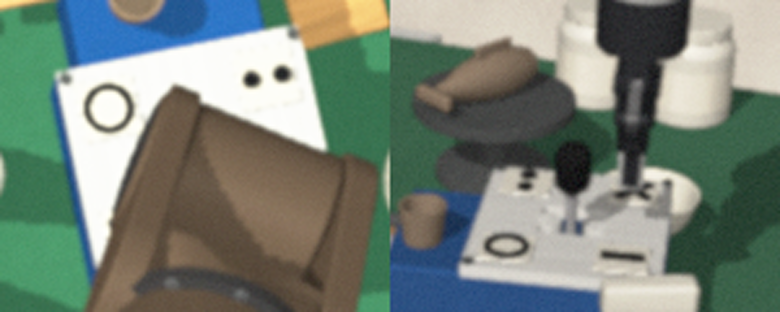

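The side crop shows the knob standing free at (573,167), over to the left, with the fingers behind it at (632,165). Push towards the ring end.

Emit:
servo_tool(
  plan=[0.01,0,0,0,0.006,0,0,0,0.003,0,0,0,0.003,0,0,0,0.003,0,0,0,0.003,0,0,0,0.003,0,0,0,0.003,0,0,0,0.003,0,0,0,0.003,0,0,0,0.003,0,0,0,0.003,0,0,0,0.003,0,0,0,0.003,0,0,0,0.002,0,0,0],
)

```text
time_s: 11.15
position: [0.543, -0.137, 0.1971]
tcp_rot: [-3.142, 0.0, 0.178]
ft_force: [-2.4, -1.7, -0.4]
finger_gap: 0.005
grip_force: 1.4
```

Emit:
servo_tool(
  plan=[0.002,0,0,0,0.002,0,0,0,0.002,0,0,0,0,0,0,0],
)

```text
time_s: 11.55
position: [0.5489, -0.1359, 0.1972]
tcp_rot: [3.142, -0.0, 0.178]
ft_force: [-2.3, -1.1, -1.0]
finger_gap: 0.001
grip_force: 1.0
```

```bash
python3 -c "
from h import *
snap('f')"
```

```text
t 11.65 box [10.  30.4] z 0.1973 rot [ 3.141 -0.     0.178] F [-2.2 -0.4 -0.9] gap -0.0031814336802345813
```

View pics/f.png

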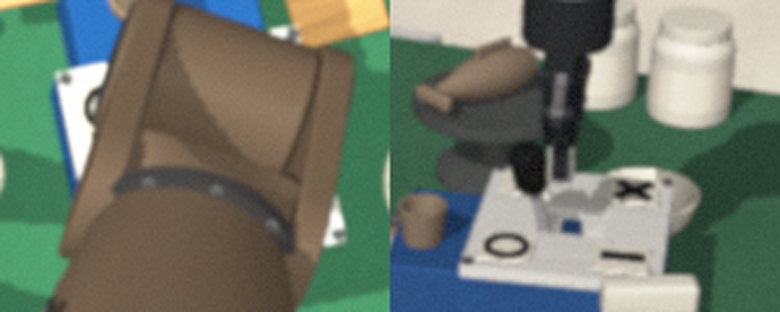

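The lever leans to the far left, with the knob at side crop (530,168). Creep on until the force rises.

Emit:
servo_tool(
  plan=[0.001,0,0,0,0.001,0,0,0,0.001,0,0,0],
)

```text
time_s: 11.95
position: [0.5515, -0.1354, 0.1972]
tcp_rot: [-3.142, 0.001, 0.178]
ft_force: [-4.7, -1.5, -2.3]
finger_gap: -0.004
grip_force: 2.1
```

Emit:
servo_tool(
  plan=[0.001,0,0,0,0.001,0,0,0],
)

```text
time_s: 12.15
position: [0.5526, -0.1351, 0.1969]
tcp_rot: [-3.141, 0.003, 0.178]
ft_force: [-11.2, -3.2, 0.2]
finger_gap: -0.002
grip_force: 5.6
```

Emit:
servo_tool(
  plan=[0.0005,0,0,0,0,0,0,0],
)

```text
time_s: 12.35
position: [0.5527, -0.1351, 0.1969]
tcp_rot: [-3.141, 0.004, 0.178]
ft_force: [-11.0, -4.1, 0.8]
finger_gap: -0.002
grip_force: 5.5
```

Emit:
servo_tool(
  plan=[-0.006,0,0,0,-0.014,0,0,0,-0.02,0,0,0,-0.01,0,-0.02,0,0,0,-0.03,0,0,0,-0.03,0,0,0.02,-0.01,0,0,0.04,0,0,0,0.04,0,0,-0.01,0.04,0,0,-0.02,0.04,0,0,-0.02,0.04,0,0,-0.01,0.04,0,0,-0.01,0.02,0,0,0,0,0,0],
)

```text
time_s: 13.85
position: [0.4849, -0.4346, 0.287]
tcp_rot: [3.14, -0.001, 0.175]
ft_force: [-0.5, 0.3, -0.6]
finger_gap: -0.001
grip_force: 0.0
```

```bash
python3 -c "
from h import *
snap('g')"
```

```text
t 13.95 box [-104.6 -249.7] z 0.2873 rot [ 3.141e+00 -1.000e-03  1.770e-01] F [-0.1  0.4 -0.3] gap -0.0032274150223882535
```

View pics/g.png

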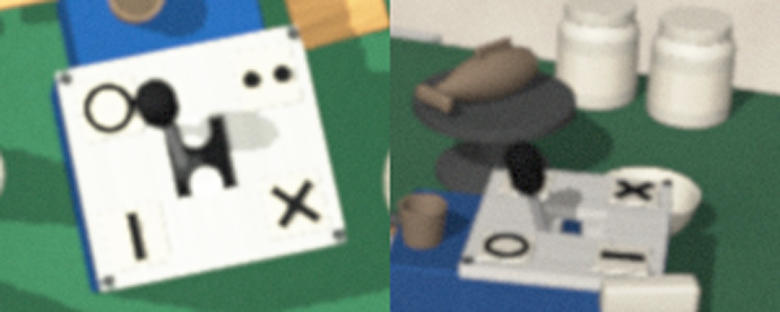

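The lever leans into the far-left slot end beside the ring: knob at top crop (157,103) and side crop (525,168). One check of its position, then I hand in.

```bash
python3 -c "
from h import *
k,e=meet((390.4,224.6),(341.9,189.6));b=R.T@(k[:2]-C)*1000
print(b.round(1),k[2],e)
if b[0]>35 and b[1]>25: print(bot.close_job())"
```

```text
[39.8 33.4] 0.18360765922054445 0.00013262253718678035
the job is handed in; nothing more can be done
None
```

The gear lever is home in the ring-marked (far left) slot end: the knob measured x = +39.8 mm, y = +33.4 mm in the box's frame, the highest push reading was about 12 N, and I handed in at about 14 s with the arm clear.

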